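Put the bench-mounted gear lever into third

TASK

The gear-shift tower for the tractor conversion is bolted down on the bench and its lever has been left somewhere along the left-hand lane of the H-gate (first or second gear, or part-way). Put it into third: push the lever to neutral, push it across into the right-hand lane, then push it forward, away from the robot, until it is fully home in the third slot (the one marked with three red dots), and move clear. Push the knob or stem with shut fingertips or the outside of the fingers only; never take the lever between the fingers, do not force it, and leave everything else on the bench where it lies.

Things in the scene. Friction and masses are not known exactly. Their poses are not given: they have to be found in the camera images.
- shifter: Fixed gear-shift tower: aluminium housing 124 x 108 mm on a plywood board 240 x 200 x 15 mm, 100 mm tall to the top of its steel gate plate (110 x 104 mm). Origin: centre of the board's underside, on the bench. Axes: x forward (roughly away from the robot), y left, z up. The lever's 12 mm stem pivots on the z axis, 30 mm above the bench.
- gate (a point): Centre of the H-gate, on the plate's top; axes as the tower. Fore-aft slots 16 mm wide at y = +15 mm (first forward, one red dot; second back, two dots) and y = -15 mm (third forward, three dots; fourth back, four dots), joined at x = 0 by an 18 mm neutral crossbar. Tongues with slightly rounded corners part the slots, so the stem changes lane only in neutral.
- knob (a point): Centre of the black ball knob, diameter 46 mm, on top of the lever, 195 mm from the pivot (so 225 mm above the bench when upright). Its z axis points up along the stem; a 19 mm wide collar reaches 33 mm below the centre, then the bare 12 mm stem. The knob moves about 60 mm fore and aft and 42 mm to either side of the tower's centre.
- shift (a joint): Fore-aft tilt of the lever in rad: -0.315 fully back (second or fourth), 0 neutral, +0.315 fully forward (first or third). Starts anywhere between. Held only by friction (about 2 to 3 N at the knob moves it); it stays where it is left. Neutral is within about 0.04.
- select (a joint): Sideways tilt of the lever in rad: -0.219 left lane (the start), +0.219 right lane. It can change only when shift is near 0. Held only by friction (about 2 to 3 N at the knob); stays where it is left.
- tape_measure: Bystander: red tape measure, 46 x 72 x 70 mm high, origin under its centre; to the right of the tower.
- tape_roll: Bystander: roll of blue masking tape lying flat, diameter 116 mm, 24 mm high, origin under its centre; to the left of the tower.
- socket: Bystander: upright steel wrench socket, diameter 28 mm, 36 mm high, origin under its centre; close to the left of the tower.
- screw_box: Bystander: clear box of machine screws with a green label, 72 x 108 x 28 mm, origin under its centre; to the right of the tower.
- multimeter: Bystander: red multimeter lying flat, 128 x 70 x 36 mm, origin under its centre; at the right edge of the bench.
- contactor: Bystander: black contactor with two brass studs, 82 x 76 x 62 mm, origin under its centre; on the left of the bench, before the battery pack.
- screwdriver: Bystander: screwdriver with yellow handle, 210 mm long, handle 26 mm thick, lying beyond the tower.

How it is judged:
By the outcome, as a careful person would: the job done as asked, in the order asked, and still so for the second after the job is handed in, with the robot touching nothing.
It also fails if it takes over 54 s, if anything falls off the work surface, if the arm or the gripper's body presses on something with over 40 N, if the wrist force passes 120 N, or if a joint passes its speed limit or range.

ROBOT

A 6-joint arm with a two-finger parallel gripper is mounted at the origin on the work surface. World frame = base frame: x ahead of the robot, y to its left, z up, the work surface at z = 0. Lengths are in m, angles in rad, forces in N, time in s.
With the tool pointing down it reaches from about 0.3 to 0.85 m from the base axis. Payload 5.4 kg.
Tool frame: the origin (TCP) lies on the centre line of the jaws, within the pads' length; the fingertips stand 11 mm ahead of it and the grasp point (between the pads) lies 8 mm behind it; z points along the fingers, y is the line along which they close (so a half turn about z gives the same grasp; the last joint's range is limited). The gripper opens to 85 mm and grips with 20 to 120 N. Pads are 22 mm wide; open, the fingers measure 114 mm over their backs; the gripper's body (76 mm by 85 mm) begins 54 mm behind the grasp point. The pads swing forward as they close: fully open they stand 13 mm farther back than shut.
Start: joints at [1.042, 0.158, 1.597, -0, 1.386, -0.21], TCP at [0.18, 0.546, 0.242] pointing down, gripper open.
Joint ranges: [-2.91, 2.91], [-0.94, 2.29], [0.18, 2.7], [-1.29, 4.43], [0.17, 2.64], [-3, 3]. Speed limits (rad/s): [2.57, 2.57, 3.14, 3.14, 3.14, 3.14].

INTERFACE

Orientations are given as a unit quaternion [w, x, y, z].
In Python, from cell import r, get_image, get_calibration, finder gives the robot as it stands. The module is installed in compiled form; this text tells all that it offers.
- The arm moves only by the tool step_arm, never from a script. Its argument "deltas" is a list of rows, each a list of 7 numbers: the opening, from 0 (shut) to 1 (fully open), then the shift along the tool's x, y, z in mm, then the turn, a rotation vector about the tool's x, y, z in degrees. A call has 1 to 12 rows; each row shifts and turns the commanded pose from where the row before left it, along the tool's axes as they then stand; what a row does not reach is not made up. A row lasts 1/10 s, in which the tool goes at most 50 mm and 8.59 degrees, less where a joint would pass 70% of its speed; a pose out of reach is approached as far as the arm can. A call with a gripper value outside its range is refused whole. The fingers move at their own pace and stop on an object; "squeeze" is the grip in N (left out, the last holds). Time passes only in rows, so rows that do not move let the fingers close. It gives the time, the measured TCP pose, the force, the opening and the grip force at its end, in the units of the state.
- r.get_state(): the state, without advancing time (a new reading comes with each control period).
- get_image(name): name is "side" or "top" or "wrist"; returns the picture (384x512x3 uint8, red, green, blue); there is no depth.
- get_calibration(name): a dict with "K" (3x3 intrinsics, pixels), "dist" ([k1, k2, p1, p2, k3] as OpenCV has them; the pictures are not rectified), "origin" and "rotation" of the camera in the world; the wrist camera has in their place "mount" (4x4, takes a point from camera to tool coordinates, whose origin is the TCP and whose axes are the flange's). Camera axes: x right, y down, z forward; pixel columns grow to the right and rows downward; lengths in m; the calibration is good to about 2 mm. A picture is of the moment at which its call begins: read the wrist's pose just before it. get_calibration takes no time and is no camera call.
- r.sign_off(): hands the job in; it is judged then, once.
Trained networks look in the newest picture that a camera, given by its name, has taken for a name from the list of things; names that differ only in an ending like _2 or _b are one class to them, and where a whole thing is asked for, a point or a joint stands for the part that bears it (a point fixed in the world has none). Each returns a list of dicts, best first, with "p" (0 to 1); they miss things now and then, are a little off and sometimes report something else, mostly with a low value. They report only what shows in the picture. A call takes as long as a camera call.
- finder.search_frame(camera, label): "location" ([x, y, z] in m, in the coordinates of the camera as it stood for that picture, good to about 4 mm: the middle of the surface that is visible of it).
- finder.silhouettes(camera, label): "region" (384x512 bool, what is visible of it).
The state is a dict: "time_s": time; "qpos": joint angles; "qvel": joint speeds; "effort": joint torques, N m; "tool_pos": TCP position; "ee_rot": TCP orientation; "force": force on the tool from outside, world axes, zero at the start; "moment": the same for the moment, N m; "finger_gap": finger opening in m; "finger_force": force on a finger pad.
Only numpy, scipy, OpenCV 4.12 (cv2) and the standard library are available. Lean on these libraries where they do the work, as an engineer would, in place of code of your own. Each camera call takes 0.05 s, during which the arm holds its last target. There are 200 camera calls.

## Working session

There is one attempt and no reset: what is moved stays moved. The work goes in short steps, Python scripts to look and compute and a tool call to move; the robot and the scene stay as the last step left them, time stands still between calls to the robot, and variables do not carry over. Pictures are saved under pics/ and viewed, at most 10 in all, crops included, and the job is handed in when it is done.

Besides the shell and the picture viewer there is one more tool, called as name([rows], argument=value, ...), one row to a line, values as JSON. step_arm: Moves the arm, as the interface text tells. Its arguments: {"type":"object","properties":{"deltas":{"type":"array"},"squeeze":{"type":"number"}},"required":["deltas"]}

```bash
mkdir -p pics
cat > h.py <<'E'
import numpy as np, cv2
from cell import r, get_image, get_calibration, finder
from scipy.spatial.transform import Rotation as R
def save(cam,n):
    im=get_image(cam); cv2.imwrite(f'pics/{n}.png',im[:,:,::-1]); return im
def world(cam,p):
    c=get_calibration(cam); return np.array(c['rotation'])@np.array(p)+np.array(c['origin'])
def proj(cam,P):
    c=get_calibration(cam); Rm=np.array(c['rotation']); 
    q=(np.atleast_2d(P)-np.array(c['origin']))@Rm
    return cv2.projectPoints(q,np.zeros(3),np.zeros(3),np.array(c['K']),np.array(c['dist']))[0][:,0]
def ray(cam,uv):
    c=get_calibration(cam)
    n=cv2.undistortPoints(np.array([[uv]],float),np.array(c['K']),np.array(c['dist']))[0,0]
    d=np.array(c['rotation'])@np.array([n[0],n[1],1]); return np.array(c['origin']),d/np.linalg.norm(d)
E
python3 - <<'E'
from h import *
for cam in ['side','top']:
    im=save(cam,cam+'0')
    print(cam,get_calibration(cam)['origin'])
    for l in ['shifter','knob','tape_measure','tape_roll','socket']:
        for d in finder.search_frame(cam,l)[:2]: print(l,round(d['p'],2),world(cam,d['location']).round(3))
a=np.hstack([cv2.imread('pics/side0.png'),cv2.imread('pics/top0.png')])
s=r.get_state();print(s['time_s'],s['tool_pos'],s['ee_rot'],s['force'],s['finger_gap'])
E
```

```text
side [-0.40933981 -0.47405919  1.09502053]Traceback (most recent call last):
  File "<stdin>", line 6, in <module>
  File "h.py", line 7, in world
    c=get_calibration(cam); return np.array(c['rotation'])@np.array(p)+np.array(c['origin'])
                                   ~~~~~~~~~~~~~~~~~~~~~~~^~~~~~~~~~~~
ValueError: matmul: Input operand 1 has a mismatch in its core dimension 0, with gufunc signature (n?,k),(k,m?)->(n?,m?) (size 3 is different from 4)
```

View pics/side0.png

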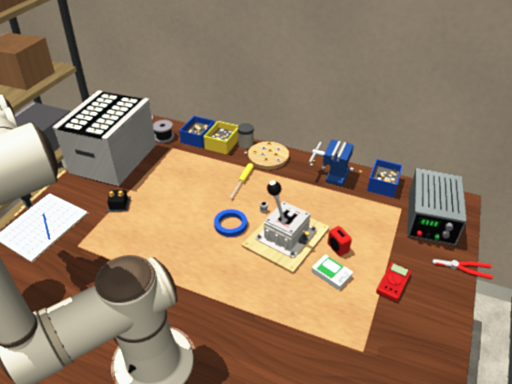

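The side view shows the tower at about (285,230), with the knob at (274,188) leaning left. The camera rotation is a quaternion, so I'll fix that.

```bash
sed -i "s/np.array(c\['rotation'\])/rot(c)/" h.py
cat >> h.py <<'E'
def rot(c):
    q=np.array(c['rotation']); return q if q.shape==(3,3) else R.from_quat(np.roll(q,-1)).as_matrix()
E
python3 - <<'E'
from h import *
for cam in ['side','top']:
    im=save(cam,cam+'1')
    c=get_calibration(cam);print(cam,c['origin'],c['rotation'])
    for l in ['shifter','knob','tape_measure','tape_roll','socket']:
        for d in finder.search_frame(cam,l)[:2]: print(l,round(d['p'],2),world(cam,d['location']).round(3))
    for l in ['knob','shifter']:
        for d in finder.silhouettes(cam,l)[:1]:
            ys,xs=np.nonzero(d['region']);print(l,'sil',xs.min(),xs.max(),ys.min(),ys.max(),xs.mean(),ys.mean())
s=r.get_state();print(s['time_s'],s['tool_pos'],s['ee_rot'],s['force'],s['finger_gap'])
im=cv2.imread('pics/top1.png');cv2.imwrite('pics/topc.png',cv2.resize(im,(768,576)))
E
```

```text
side [-0.40933981 -0.47405919  1.09502053] [-0.34423844  0.76043038 -0.50223662  0.22584047]
shifter 0.87 [ 0.526 -0.172  0.03 ]
knob 0.64 [ 0.551 -0.136  0.224]
tape_measure 0.67 [ 0.576 -0.347  0.058]
tape_measure 0.57 [ 0.523 -0.179  0.032]
tape_roll 0.82 [0.543 0.029 0.025]
tape_roll 0.43 [ 0.528 -0.174  0.027]
knob sil 267 284 180 219 275.81849315068496 193.90753424657535
shifter sil 242 328 181 272 285.1754820936639 234.09338842975205
top [ 0.44998786 -0.06046511  1.42874938] [-0.03907758  0.71311675 -0.69914914  0.03358461]
shifter 0.94 [ 0.556 -0.164  0.016]
knob 0.5 [ 0.55  -0.122  0.231]
knob 0.48 [ 0.659 -0.047  0.038]
tape_measure 0.51 [ 0.59  -0.337  0.069]
tape_roll 0.87 [0.552 0.035 0.024]
tape_roll 0.49 [ 0.588 -0.336  0.072]
socket 0.48 [ 0.66  -0.044  0.039]
socket 0.32 [0.551 0.035 0.023]
knob sil 365 386 202 236 375.7931034482759 218.81974921630095
shifter sil 251 310 170 237 280.3597049949715 203.48307073416024
0.9 [0.1802171  0.54600803 0.24232051] [3.14855180e-07 1.58724783e-01 9.87322867e-01 3.25573727e-06] [ 0.51625732 -0.78945606  1.09658278] 0.08531192965977648
```

View pics/topc.png

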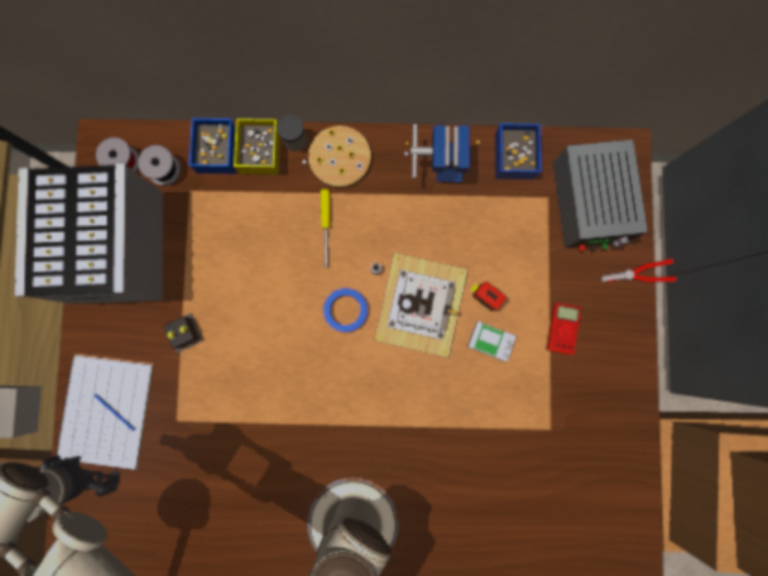

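Top view: tower board centred near (281,203) in original pixels, turned by about -12°. The knob is at about (269,201), left lane and roughly mid-travel.

Run:
```python
from h import *
def onz(cam,uv,z):
    o,d=ray(cam,uv); return o+d*(z-o[2])/d[2]
im=save('top','top2')
reg=finder.silhouettes('top','shifter')[0]['region'].astype(np.uint8)
reg=cv2.morphologyEx(reg,cv2.MORPH_OPEN,np.ones((5,5)))
c=max(cv2.findContours(reg,0,1)[0],key=cv2.contourArea)
P=np.array([onz('top',p[0],.015)[:2] for p in c.astype(float)])*1000
rc=cv2.minAreaRect(P.astype(np.float32));print(rc)
print([onz('top',(u/1.5,v/1.5),.015).round(4)[:2] for u,v in [(396,255),(467,269),(450,356),(376,341)]])
for cam in ['top']:
  print('knob by eye',onz(cam,(404/1.5,302/1.5),.22))
oz=onz('side',(274,188),.22);print('side knob',oz)
t=cv2.resize(im[160:245,240:330],None,fx=6,fy=6,interpolation=cv2.INTER_CUBIC)
cs=cv2.resize(cv2.imread('pics/side1.png')[170:280,235:345],None,fx=3.6,fy=4.636,interpolation=cv2.INTER_CUBIC)
t=t[:,:,::-1]
h=510;cv2.imwrite('pics/c2.png',np.hstack([cv2.resize(t,(400,int(400*85/90))),cv2.resize(cs,(377,377))]))
```

```text
((567.5623168945312, -167.9456024169922), (198.94586181640625, 240.09278869628906), 77.8819351196289)
[array([ 0.6983, -0.1004]), array([ 0.6642, -0.2899]), array([ 0.4333, -0.2461]), array([ 0.4686, -0.0516])]
knob by eye [ 0.55499995 -0.11441624  0.22      ]
side knob [ 0.55269665 -0.12309733  0.22      ]
```

View pics/c2.png

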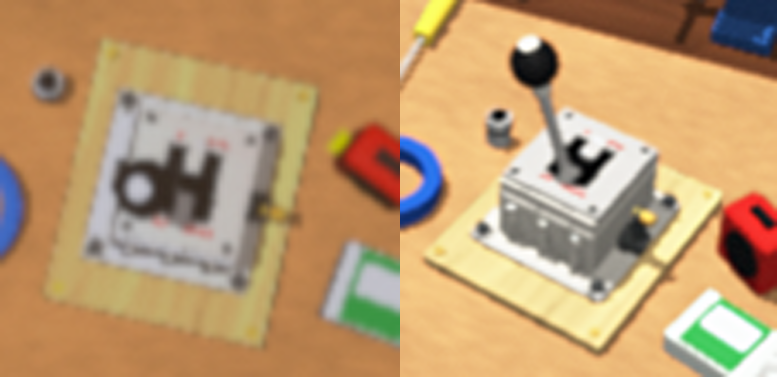

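The lever is in the left lane, slightly back of neutral (about 24 mm at the knob). The tower is at (0.5676, -0.168) with a yaw of about -12°. I'll turn the tool to tower axes (tool x = back, y = left, z = down), shut the fingers and move in behind the knob.

step_arm([
  [0, 0, 0, 0, 0, 0, -6.3],
  [0, -18, -24, 0, 0, 0, 0],
  [0, -18, -24, 0, 0, 0, 0],
  [0, -18, -24, 0, 0, 0, 0],
  [0, -18, -24, 0, 0, 0, 0],
  [0, -18, -24, 0, 0, 0, 0],
  [0, -18, -24, 0, 0, 0, 0],
  [0, -18, -24, 0, 0, 0, 0],
  [0, -18, -24, 0, 0, 0, 0],
  [0, -18, -24, 0, 0, 0, 0],
  [0, -18, -24, 0, 0, 0, 0],
  [0, -18, -24, 0, 0, 0, 0],
], squeeze=20)

```text
time_s: 2.2
tool_pos: [0.3196, 0.2456, 0.2425]
ee_rot: [0.0, 0.104, 0.995, 0.0]
force: [-0.1, 1.0, 0.2]
finger_gap: -0.0001
finger_force: 0.0
```

step_arm([
  [0, -20, -26, 0, 0, 0, 0],
  [0, -20, -26, 0, 0, 0, 0],
  [0, -20, -26, 0, 0, 0, 0],
  [0, -20, -26, 0, 0, 0, 0],
  [0, -20, -26, 0, 0, 0, 0],
  [0, -20, -26, 0, 0, 0, 0],
  [0, -20, -26, 0, 0, 0, 0],
  [0, -20, -26, 0, 0, 0, 0],
  [0, -18, -24, 0, 0, 0, 0],
  [0, -18, -24, 0, 0, 0, 0],
  [0, -16, -20, 0, 0, 0, 0],
  [0, 0, 0, 0, 0, 0, 0],
])

```text
time_s: 3.4
tool_pos: [0.4702, -0.0697, 0.2424]
ee_rot: [0.0, 0.106, 0.994, -0.0]
force: [0.4, -0.0, -0.6]
finger_gap: 0.0003
finger_force: 0.0
```

```bash
cat >> h.py <<'E'
T0=np.array([.5676,-.168,0]); A=R.from_euler('z',-12,degrees=True).as_matrix()
def tow(p): return ((np.array(p)-T0)@A*1000).round(1)
def st():
    s=r.get_state(); X=R.from_quat(np.roll(s['ee_rot'],-1)).as_matrix()
    print('t',round(s['time_s'],2),'tcp tower mm',tow(s['tool_pos']),'toolx,z in tower',(A.T@X[:,0]).round(3),(A.T@X[:,2]).round(3),'F tower',(A.T@s['force']).round(1),'gap',s['finger_gap'])
def knob():
    for cam in ['side','top']:
        get_image(cam)
        for l in finder.search_frame(cam,'knob')[:1]: print(cam,round(l['p'],2),tow(world(cam,l['location'])))
def wristknob(name=None):
    s=r.get_state(); X=R.from_quat(np.roll(s['ee_rot'],-1)).as_matrix(); m=np.array(get_calibration('wrist')['mount'])
    im=save('wrist',name or 'w')
    for l in finder.search_frame('wrist','knob')[:2]:
        p=m[:3,:3]@l['location'][:3]+m[:3,3] if len(l['location'])==3 else 0
        print('wrist',round(l['p'],2),tow(X@p+s['tool_pos']))
E
python3 - <<'E'
from h import *
st();knob();wristknob('w1');save('side','s3')
im=np.hstack([cv2.imread('pics/w1.png')[:,:,:],]);s=cv2.imread('pics/s3.png')[110:290,180:420]
cv2.imwrite('pics/v3.png',np.hstack([cv2.resize(im,(400,300)),cv2.resize(s,(400,300))]))
E
```

```text
t 3.4 tcp tower mm [-115.7   75.9  242.4] toolx,z in tower [-1.     0.002 -0.001] [ 0.001 -0.001 -1.   ] F tower [ 0.4  0.1 -0.6] gap 0.000256602456774173
side 0.51 [-24.8  32.1 223.1]
wrist 0.6 [-10.3  19.3 102.2]
```

View pics/v3.png

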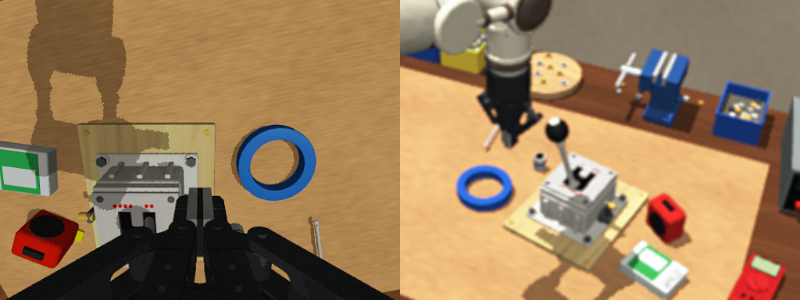

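The fingers are shut and behind-left of the knob, which is at tower (-24, 42) mm. I'll lower behind it and push to neutral.

step_arm([
  [0, 0, -12, 10, 0, 0, 0],
  [0, 0, -12, 10, 0, 0, 0],
  [0, -10, -10, 9, 0, 0, 0],
  [0, -21, 0, 0, 0, 0, 0],
  [0, -10, 0, 0, 0, 0, 0],
  [0, -8, 0, 0, 0, 0, 0],
  [0, 0, 0, 0, 0, 0, 0],
])

```text
time_s: 4.45
tool_pos: [0.5106, -0.111, 0.2131]
ee_rot: [-0.0, 0.104, 0.995, -0.0]
force: [-0.2, 0.8, 0.3]
finger_gap: -0.0003
finger_force: 0.0
```

Run:
```python
from h import *
st();knob()
```

```text
t 4.45 tcp tower mm [-67.6  43.9 213.1] toolx,z in tower [-1.    -0.001  0.   ] [-0. -0. -1.] F tower [-0.4  0.8  0.3] gap -0.0002813501421334459
side 0.49 [-23.7  26.3 175.9]
```

step_arm([
  [0, -4, 0, 0, 0, 0, 0],
  [0, -4, 0, 0, 0, 0, 0],
  [0, -4, 0, 0, 0, 0, 0],
  [0, -4, 0, 0, 0, 0, 0],
  [0, 0, 0, 0, 0, 0, 0],
])

```text
time_s: 5.15
tool_pos: [0.5263, -0.1142, 0.2133]
ee_rot: [0.0, 0.104, 0.995, -0.0]
force: [-0.6, 0.5, -0.3]
finger_gap: 0.0002
finger_force: 0.2
```

Run:
```python
from h import *
st();knob()
```

```text
t 5.15 tcp tower mm [-51.6  44.1 213.3] toolx,z in tower [-1.    -0.001 -0.   ] [ 0. -0. -1.] F tower [-0.7  0.3 -0.3] gap 0.00023504295617145707
side 0.47 [-16.1  26.1 177.8]
top 0.35 [  17.5 -373.3   30.4]
```

step_arm([
  [0, -4, 0, 0, 0, 0, 0],
  [0, -4, 0, 0, 0, 0, 0],
  [0, -4, 0, 0, 0, 0, 0],
])

```text
time_s: 5.65
tool_pos: [0.5379, -0.1166, 0.2134]
ee_rot: [-0.0, 0.104, 0.995, -0.0]
force: [-2.6, 0.6, 1.8]
finger_gap: 0.0002
finger_force: 1.4
```

Run:
```python
from h import *
st();knob()
save('side','s4');s=cv2.imread('pics/s4.png')[150:260,220:340];t=cv2.imread('pics/top1.png') if 0 else None
save('top','t4');t=cv2.imread('pics/t4.png')[160:250,230:330]
cv2.imwrite('pics/v4.png',np.hstack([cv2.resize(s,(400,400),interpolation=2),cv2.resize(t,(400,400),interpolation=2)]))
```

```text
t 5.65 tcp tower mm [-39.7  44.1 213.4] toolx,z in tower [-1.    -0.001  0.   ] [-0. -0. -1.] F tower [-2.6  0.   1.8] gap 0.00022726290313570958
side 0.47 [ -7.6  25.9 177.5]
```

View pics/v4.png

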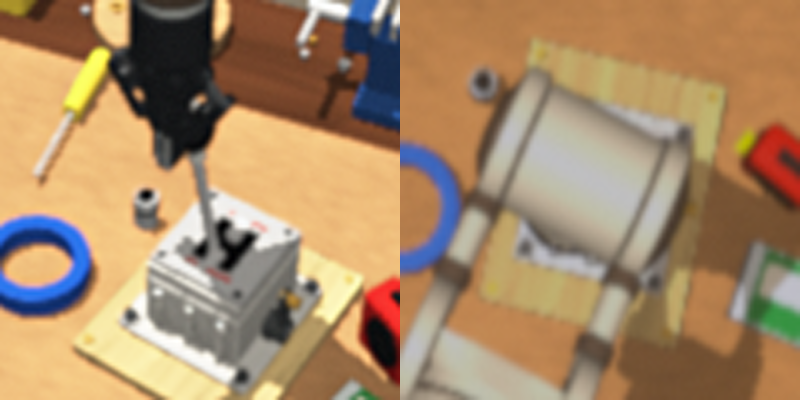

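A 2.6 N push confirms contact, with the knob about 5 mm short of neutral. I'll finish that push, then back off and go round to the left side.

step_arm([
  [0, -3, 0, 0, 0, 0, 0],
  [0, -3, 0, 0, 0, 0, 0],
  [0, 0, 0, 0, 0, 0, 0],
  [0, 14, 0, 0, 0, 0, 0],
  [0, 16, 0, 0, 0, 0, 0],
  [0, 0, 25, 0, 0, 0, 0],
  [0, 0, 25, 0, 0, 0, 0],
  [0, 0, 20, 0, 0, 0, 0],
  [0, 0, 0, 0, 0, 0, 0],
])

```text
time_s: 6.85
tool_pos: [0.5291, -0.0412, 0.2133]
ee_rot: [0.0, 0.103, 0.995, 0.0]
force: [-0.7, 0.6, 0.2]
finger_gap: 0.0001
finger_force: 0.0
```

Run:
```python
from h import *
st();knob()
print('expected px', {x:proj('side',T0+A@np.array([x,42,220])/1000).round(1).tolist() for x in(-20,-10,0,10)})
save('side','s5')
reg=finder.silhouettes('side','knob')[0]['region'];ys,xs=np.nonzero(reg);print(xs.min(),xs.max(),ys.min(),ys.max())
s=cv2.imread('pics/s5.png')[150:260,220:340]
g=cv2.imread('pics/side1.png')[150:260,220:340]
cv2.imwrite('pics/v5.png',np.hstack([cv2.resize(s,(400,367),interpolation=2),cv2.resize(g,(400,367),interpolation=2)]))
```

```text
t 6.85 tcp tower mm [-64.  116.  213.3] toolx,z in tower [-1.    -0.003 -0.001] [ 0.001  0.001 -1.   ] F tower [-0.8  0.5  0.2] gap 7.500388289326097e-05
side 0.74 [ -4.1  32.9 224. ]
top 0.54 [  0.   33.9 232.1]
expected px {-20: [[274.4, 187.2]], -10: [[276.2, 185.4]], 0: [[277.9, 183.7]], 10: [[279.7, 182.0]]}
273 285 176 217
```

View pics/v5.png

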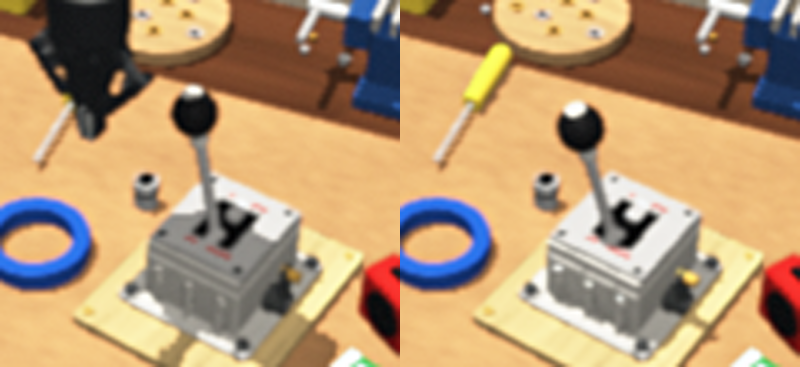

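The knob is at px (278.5,183.6), which matches neutral (f≈0). The tool is clear to the left. Now I'll go abreast of the knob and push it right.

step_arm([
  [0, -22, 0, 0, 0, 0, 0],
  [0, -22, 0, 0, 0, 0, 0],
  [0, -20, 0, 0, 0, 0, 0],
  [0, 0, -15, 0, 0, 0, 0],
  [0, 0, -15, 0, 0, 0, 0],
  [0, 0, -5, 0, 0, 0, 0],
  [0, 0, -5, 0, 0, 0, 0],
  [0, 0, -5, 0, 0, 0, 0],
  [0, 0, -5, 0, 0, 0, 0],
])

```text
time_s: 8.05
tool_pos: [0.5809, -0.1052, 0.2138]
ee_rot: [0.0, 0.104, 0.995, 0.0]
force: [0.2, 2.3, 1.7]
finger_gap: 0.0001
finger_force: 1.4
```

Run:
```python
from h import *
st()
```

```text
t 8.05 tcp tower mm [-1.000e-01  6.420e+01  2.138e+02] toolx,z in tower [-1.    -0.001 -0.001] [ 0.001  0.    -1.   ] F tower [-0.2  2.3  1.7] gap 9.120984688118023e-05
```

step_arm([
  [0, 0, -5, 0, 0, 0, 0],
  [0, 0, -5, 0, 0, 0, 0],
  [0, 0, -5, 0, 0, 0, 0],
  [0, 0, -5, 0, 0, 0, 0],
  [0, 0, -5, 0, 0, 0, 0],
])

```text
time_s: 8.55
tool_pos: [0.5756, -0.1301, 0.2132]
ee_rot: [-0.0, 0.104, 0.995, -0.0]
force: [0.7, 1.9, 2.4]
finger_gap: 0.0001
finger_force: 1.0
```

Run:
```python
from h import *
st();knob()
```

```text
t 8.55 tcp tower mm [-1.000e-01  3.870e+01  2.132e+02] toolx,z in tower [-1.    -0.001  0.   ] [-0. -0. -1.] F tower [0.3 2.  2.4] gap 6.793929073591444e-05
side 0.58 [ -6.9  -1.  229.8]
```

Sliding freely at about 2 N. I'll carry on to the right-hand lane.

step_arm([
  [0, 0, -5, 0, 0, 0, 0],
  [0, 0, -5, 0, 0, 0, 0],
  [0, 0, -5, 0, 0, 0, 0],
  [0, 0, -5, 0, 0, 0, 0],
  [0, 0, -5, 0, 0, 0, 0],
  [0, 0, -5, 0, 0, 0, 0],
  [0, 0, -4, 0, 0, 0, 0],
])

```text
time_s: 9.45
tool_pos: [0.5686, -0.1635, 0.2132]
ee_rot: [0.0, 0.104, 0.995, -0.0]
force: [1.7, 2.0, -0.5]
finger_gap: -0.0002
finger_force: 0.6
```

step_arm([
  [0, 0, -2, 0, 0, 0, 0],
  [0, 0, -2, 0, 0, 0, 0],
])

```text
time_s: 9.65
tool_pos: [0.5678, -0.167, 0.213]
ee_rot: [-0.0, 0.104, 0.995, 0.0]
force: [1.6, 0.6, -0.3]
finger_gap: 0.0002
finger_force: 0.6
```

Run:
```python
from h import *
st();knob()
```

```text
t 9.65 tcp tower mm [ -0.   1. 213.] toolx,z in tower [-1.    -0.001  0.   ] [-0.  0. -1.] F tower [ 1.4  0.9 -0.3] gap 0.00021452263136662096
side 0.75 [ -9.6 -31.3 226.2]
```

step_arm([
  [0, 0, -2, 0, 0, 0, 0],
  [0, 0, -2, 0, 0, 0, 0],
  [0, 0, -1, 0, 0, 0, 0],
])

```text
time_s: 10.15
tool_pos: [0.5667, -0.1718, 0.2131]
ee_rot: [-0.0, 0.104, 0.995, 0.0]
force: [-0.2, 0.9, -0.3]
finger_gap: -0.0
finger_force: 0.6
```

Run:
```python
from h import *
st();knob()
print('expected px', {(x,y):proj('side',T0+A@np.array([x,y,220])/1000).round(1).tolist() for x in(-10,0) for y in (-36,-42)})
save('side','s6')
s=cv2.imread('pics/s6.png')[150:260,220:340]
cv2.imwrite('pics/v6.png',cv2.resize(s,(600,550),interpolation=2))
```

```text
t 10.15 tcp tower mm [-1.000e-01 -3.900e+00  2.131e+02] toolx,z in tower [-1.    -0.001  0.   ] [-0.  0. -1.] F tower [-0.4  0.8 -0.3] gap -1.796240008213005e-05
side 0.58 [ -7.9 -33.7 223.3]
expected px {(-10, -36): [[297.9, 195.1]], (-10, -42): [[299.6, 195.8]], (0, -36): [[299.6, 193.3]], (0, -42): [[301.3, 194.0]]}
```

View pics/v6.png

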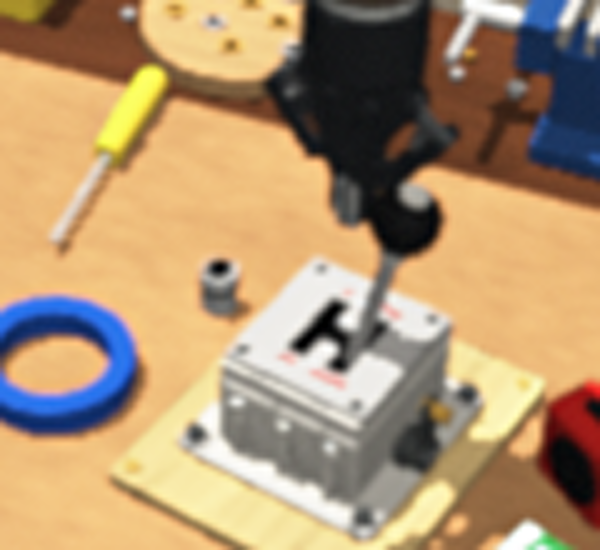

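The knob is at px (301,193.8), matching (0,-42), so the lever is in the right lane at neutral. I'll nudge a little more to feel the lane's edge, staying gentle.

step_arm([
  [0, 0, -1.5, 0, 0, 0, 0],
  [0, 0, -1.5, 0, 0, 0, 0],
])

```text
time_s: 10.6
tool_pos: [0.5665, -0.1733, 0.2133]
ee_rot: [0.0, 0.104, 0.995, 0.002]
force: [1.8, 8.8, 0.6]
finger_gap: 0.0002
finger_force: 4.4
```

Run:
```python
from h import *
st()
```

```text
t 10.6 tcp tower mm [  0.   -5.4 213.3] toolx,z in tower [-1.    -0.001  0.   ] [-0.     0.003 -1.   ] F tower [-0.   9.   0.6] gap 0.00022042739353054925
```

I felt the lane stop at 9 N. Backing off, going round behind the knob, then pushing forward.

step_arm([
  [0, 0, 10, 0, 0, 0, 0],
  [0, 0, 15, 0, 0, 0, 0],
  [0, 25, 0, 0, 0, 0, 0],
  [0, 25, 0, 0, 0, 0, 0],
  [0, 20, 0, 0, 0, 0, 0],
  [0, 0, -25, 0, 0, 0, 0],
  [0, 0, -25, 0, 0, 0, 0],
  [0, 0, -10, 0, 0, 0, 0],
  [0, 0, 0, 0, 0, 0, 0],
])

```text
time_s: 11.5
tool_pos: [0.4905, -0.1949, 0.2134]
ee_rot: [0.0, 0.105, 0.994, -0.0]
force: [-0.0, -0.5, -1.0]
finger_gap: 0.0
finger_force: 0.0
```

Run:
```python
from h import *
st();knob()
```

```text
t 11.5 tcp tower mm [-69.8 -42.3 213.4] toolx,z in tower [-1.     0.001 -0.   ] [ 0. -0. -1.] F tower [ 0.1 -0.5 -1. ] gap 2.0434403243290302e-05
side 0.63 [ -4.6 -20.3 144.7]
top 0.21 [  19.3 -374.6   30. ]
```

step_arm([
  [0, -12, 0, 0, 0, 0, 0],
  [0, -12, 0, 0, 0, 0, 0],
  [0, -5, 0, 0, 0, 0, 0],
  [0, -5, 0, 0, 0, 0, 0],
  [0, -5, 0, 0, 0, 0, 0],
  [0, -5, 0, 0, 0, 0, 0],
  [0, -5, 0, 0, 0, 0, 0],
])

```text
time_s: 12.4
tool_pos: [0.5385, -0.2044, 0.2134]
ee_rot: [-0.0, 0.104, 0.995, 0.0]
force: [-1.8, 0.6, 2.8]
finger_gap: -0.0
finger_force: 1.1
```

Run:
```python
from h import *
st();knob()
```

```text
t 12.4 tcp tower mm [-20.9 -41.7 213.4] toolx,z in tower [-1.    -0.001  0.001] [-0.001  0.    -1.   ] F tower [-1.9  0.2  2.8] gap -9.56322740639785e-06
side 0.61 [  3.2 -22.7 146.1]
top 0.33 [-217.9  589.4   50. ]
```

step_arm([
  [0, -5, 0, 1, 0, 0, 0],
  [0, -5, 0, 1, 0, 0, 0],
  [0, -5, 0, 1, 0, 0, 0],
  [0, -5, 0, 1, 0, 0, 0],
  [0, -5, 0, 1, 0, 0, 0],
  [0, -5, 0, 1, 0, 0, 0],
  [0, -5, 0, 1, 0, 0, 0],
  [0, -4, 0, 0, 0, 0, 0],
])

```text
time_s: 13.4
tool_pos: [0.5767, -0.2126, 0.2058]
ee_rot: [-0.0, 0.104, 0.995, 0.0]
force: [-1.6, -0.5, -1.9]
finger_gap: -0.0004
finger_force: 0.9
```

Run:
```python
from h import *
st();knob()
```

```text
t 13.4 tcp tower mm [ 18.2 -41.7 205.8] toolx,z in tower [-1.    -0.001  0.001] [-0.001  0.    -1.   ] F tower [-1.5 -0.8 -1.9] gap -0.00036003056184680693
side 0.51 [ 32.3 -23.9 147. ]
top 0.53 [  19.  -371.8   28.1]
```

step_arm([
  [0, -2, 0, 0, 0, 0, 0],
  [0, -2, 0, 0, 0, 0, 0],
])

```text
time_s: 13.8
tool_pos: [0.5801, -0.2134, 0.206]
ee_rot: [-0.001, 0.104, 0.995, 0.0]
force: [-2.2, -0.1, -0.8]
finger_gap: 0.0001
finger_force: 0.9
```

step_arm([
  [0, -1.5, 0, 0, 0, 0, 0],
  [0, -1.5, 0, 0, 0, 0, 0],
])

```text
time_s: 14.0
tool_pos: [0.5832, -0.214, 0.206]
ee_rot: [-0.0, 0.104, 0.995, 0.0]
force: [-1.6, 0.2, -1.2]
finger_gap: 0.0002
finger_force: 0.9
```

step_arm([
  [0, -1, 0, 0, 0, 0, 0],
  [0, -1, 0, 0, 0, 0, 0],
])

```text
time_s: 14.2
tool_pos: [0.585, -0.2144, 0.2061]
ee_rot: [-0.001, 0.104, 0.995, 0.0]
force: [-5.0, 1.2, 0.3]
finger_gap: -0.0001
finger_force: 2.4
```

Force is starting to rise right where the slot should end. One more gentle nudge.

step_arm([
  [0, -1, 0, 0, 0, 0, 0],
  [0, -1, 0, 0, 0, 0, 0],
])

```text
time_s: 14.4
tool_pos: [0.5855, -0.2145, 0.2059]
ee_rot: [-0.003, 0.104, 0.995, 0.0]
force: [-11.3, 2.3, 3.3]
finger_gap: -0.0
finger_force: 5.7
```

It's on the stop at 11 N and fully home. Backing off and up.

step_arm([
  [0, 5, 0, 0, 0, 0, 0],
  [0, 25, 0, 0, 0, 0, 0],
  [0, 40, 0, 0, 0, 0, 0],
  [0, 40, 0, 0, 0, 0, 0],
  [0, 20, 20, -20, 0, 0, 0],
  [0, 0, 35, -20, 0, 0, 0],
  [0, 0, 40, 0, 0, 0, 0],
  [0, 0, 40, 0, 0, 0, 0],
  [0, 0, 30, 0, 0, 0, 0],
  [0, 0, 0, 0, 0, 0, 0],
  [0, 0, 0, 0, 0, 0, 0],
])

```text
time_s: 15.5
tool_pos: [0.4949, -0.0264, 0.2469]
ee_rot: [0.001, 0.103, 0.995, -0.0]
force: [-0.3, -0.6, 0.0]
finger_gap: 0.0003
finger_force: 0.0
```

Run:
```python
from h import *
st();knob()
print('expected px', proj('side',T0+A@np.array([60,-42,211])/1000).round(1))
save('side','s7');save('top','t7')
s=cv2.imread('pics/s7.png')[150:260,220:340];t=cv2.imread('pics/t7.png')[150:250,230:340]
cv2.imwrite('pics/v7.png',np.hstack([cv2.resize(s,(400,367),interpolation=2),cv2.resize(t,(400,367),interpolation=2)]))
```

```text
t 15.5 tcp tower mm [-100.5  123.4  246.9] toolx,z in tower [-1.    -0.002 -0.002] [ 0.002 -0.    -1.   ] F tower [-0.2 -0.7  0. ] gap 0.0002850393080598537
side 0.53 [ 43.9 -34.8 210.4]
top 0.49 [ 48.3 -33.3 218.6]
expected px [[311.  185.8]]
```

View pics/v7.png

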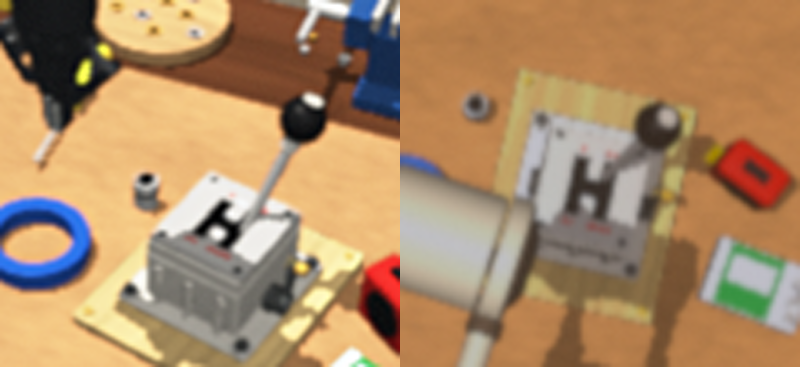

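The knob is at px (310.9,185.4) against an expected (311,185.8): fully home in third. The bystanders haven't moved and the arm is clear.

```bash
python3 -c "
from cell import r; print(r.sign_off())"
```

```text
the job is handed in; nothing more can be done
None
```

The lever is fully home in third: I pushed it to neutral, across into the right-hand lane, then forward to the stop (11 N peak). The arm is clear, the bystanders near the tower look undisturbed, and the job was handed in at about 16 s.

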